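# Put both scrapers back in their own slots of the bench rack

## Robot

A 6-joint arm with a two-finger parallel gripper is mounted at the origin on the work surface; the furniture and walls round the work are solid. World frame = base frame: x ahead of the robot, y to its left, z up, the work surface at z = 0. Lengths are in m, angles in rad, forces in N, time in s.
With the tool pointing down it reaches from about 0.375 to 0.9 m from the base axis. Payload 3.1 kg.
Tool frame: the origin (TCP) lies at the very end of the fingers, on their centre line; the grasp point (between the pads) lies 19 mm behind it; z points along the fingers, y is the line along which they close (so a half turn about z gives the same grasp; the last joint's range is limited). The gripper opens to 85 mm and grips with 20 to 120 N. Pads are 22 mm wide; open, the fingers measure 114 mm over their backs; the gripper's body (76 mm by 85 mm) begins 54 mm behind the grasp point. The pads swing forward as they close: fully open they stand 13 mm farther back than shut.
Start: joints at [0.552, 0.527, 1.433, -0, 1.181, -0.178], TCP at [0.465, 0.417, 0.231] pointing down, gripper open.
Joint ranges: [-3.08, 3.08], [-0.75, 2.2], [0.22, 2.44], [-1.43, 4.57], [0, 2.65], [-2.85, 2.85]. Speed limits (rad/s): [2.79, 2.79, 3.14, 3.14, 3.14, 3.14].

## Interface

Orientations are given as a unit quaternion [x, y, z, w].
In Python, from station import telemetry, snapshot, ticket gives the robot as it stands.
- The arm moves only by the tool move_arm, never from a script. Its argument "commands" is text: rows parted by semicolons, each of 7 numbers parted by spaces: the shift along the tool's x, y, z in mm, then the turn, a rotation vector about the tool's x, y, z in degrees, then the opening, from -1 (shut) to 1 (fully open). A call has exactly 5 rows; each row is the pose to reach, as a shift and turn from the pose commanded when the call began, along the tool's axes at that moment; what a row does not reach only later rows make up. A row lasts 1/8 s, in which the tool goes at most 62.5 mm and 10.7 degrees, less where a joint would pass 70% of its speed; a pose out of reach is approached as far as the arm can. A call with a gripper value outside its range is refused whole. The fingers move at their own pace and stop on an object; "grip_force" is the grip in N (left out, the last holds). Time passes only in rows, so rows that repeat a pose let the fingers close, or fill a call up. It gives the time, the measured TCP pose, the force, the opening and the grip force at its end, in the units of the state.
- telemetry.sense(): the state, without advancing time (a new reading comes with each control period).
- snapshot(name): name is "side" or "top" or "wrist"; returns a dict with "image" (384x512x3 uint8, red, green, blue), "fx", "fy", "cx", "cy" (pixels), "k1" (the pictures are not rectified: a ray, as slopes to the right and down, at radius r is drawn at 1 + k1 r^2 times it, then the intrinsics apply), "pose" (4x4, takes a point from camera to world coordinates). Camera axes: x right, y down, z forward; pixel columns grow to the right and rows downward; lengths in m; the calibration is good to about 2 mm. A picture is of the moment at which its call begins. There is no depth.
- ticket.sign_off(): hands the job in; it is judged then, once.
The state is a dict: "t": time; "q": joint angles; "qd": joint speeds; "tau": joint torques, N m; "tcp_pos": TCP position; "tool_rot": TCP orientation; "force": force on the tool from outside, world axes, zero at the start; "ft_torque": the same for the moment, N m; "finger_gap": opening from 0.0 (shut) to 1.0 (fully open); "gripper_force": force on a finger pad.
Only numpy, scipy, OpenCV 4.12 (cv2) and the standard library are available. Lean on these libraries where they do the work, as an engineer would, in place of code of your own. Each camera call takes 0.05 s, during which the arm holds its last target. There are 200 camera calls.

## Task

Put the two scrapers away in the sloping wooden tool rack. The narrow blue one has been left in the wide slot: move it to the narrow slot, and slide the wide orange one, which lies on the bench, into the wide slot. Push both fully home until their collars meet the wood, let go of them, and leave the other things on the bench where they are.

Things in the scene. Friction and masses are not known exactly. Their poses are not given: they have to be found in the camera images.
- narrow_scraper: Scraper 153 mm long, blue handle (28 wide, 20 thick), black collar, flat steel blade 65 long, 30 wide, 4 thick. Origin: middle of the collar's front face, where the blade starts. x runs to the blade's tip (handle x = -0.088 to 0; grip at about -0.045), y across the blade's width, z across its thickness. Same both ways up. Starts in the wide slot.
- wide_scraper: Scraper 153 mm long, orange handle (28 wide, 20 thick), black collar, flat steel blade 65 long, 56 wide, 4 thick. Origin: middle of the collar's front face, where the blade starts. x runs to the blade's tip (handle x = -0.088 to 0; grip at about -0.045), y across the blade's width, z across its thickness. Same both ways up. Starts lying flat on the bench, origin 10 mm up.
- narrow_block_slot (a point): Mouth of the narrow slot in the blue-striped wooden block (left or right varies): 34 mm wide, 6 thick, 68 deep, 3 mm chamfers. Origin: mid-mouth on the sloping face, z 0.067; x into the slot, 20 deg below level; y level, along its width; z up the face. A scraper is home when its origin is here, its x along this x and its z along this z, either way up.
- wide_block_slot (a point): Mouth of the wide slot in the orange-striped wooden block (left or right varies): 60 mm wide, 6 thick, 68 deep, 3 mm chamfers. Origin: mid-mouth on the sloping face, z 0.067; x into the slot, 20 deg below level; y level, along its width; z up the face. A scraper is home when its origin is here, its x along this x and its z along this z, either way up.
- rack: Fixed rack: black steel base plate, 106 x 176 x 5 mm, with the two wooden blocks side by side on it, each 98 deep, 78 wide, 84 high, slots 79 mm apart. Origin: centre of the plate's underside. x into the slots, level; y across the rack.
- post_near (a point): Foot of a fixed square steel post, 45 mm thick, taller than the arm; right of the work: keep the arm clear of it.
- post_far (a point): Foot of a fixed square steel post, 40 mm thick, taller than the arm; beyond the rack. There is little room to lean the wrist forward over the rack: a scraper gripped with the gripper leaning 10 to 20 deg back over its handle goes in with the gripper nearly upright.
- brush: Bystander: black antistatic brush, 120 x 16 x 17 mm, lying on the bench. Origin: centre of its underside.
- amber_tape: Bystander: roll of amber tape, 66 mm across, 18 mm high, flat on the bench. Origin: centre of its underside.
- black_tape: Bystander: roll of black tape, 62 mm across, 17 mm high, flat on the bench. Origin: centre of its underside.
- blue_marker: Bystander: blue marker pen, 129 mm long, 14 mm thick, lying on the bench. Origin: centre of its underside.

How it is judged:
At the end, for the whole second after the job is handed in: The narrow scraper is in the narrow slot and the wide scraper in the wide slot, each pushed home to within 5 mm of its collar meeting the block's face, within 6 mm of the slot's middle, its blade within 0.15 rad of the slot's direction and plane; both are at rest (x of narrow_scraper in the frame of narrow_block_slot between -0.005 and 0.005 m and y of narrow_scraper in the frame of narrow_block_slot between -0.006 and 0.006 m and z of narrow_scraper in the frame of narrow_block_slot between -0.006 and 0.006 m and angle between the x axis of narrow_scraper and the x axis of narrow_block_slot, either way round below 0.15 rad and angle between the z axis of narrow_scraper and the z axis of narrow_block_slot, either way round below 0.15 rad and linear speed of each of narrow_scraper, wide_scraper below 0.02 m/s and x of wide_scraper in the frame of wide_block_slot between -0.005 and 0.005 m and y of wide_scraper in the frame of wide_block_slot between -0.006 and 0.006 m and z of wide_scraper in the frame of wide_block_slot between -0.006 and 0.006 m and angle between the x axis of wide_scraper and the x axis of wide_block_slot, either way round below 0.15 rad and angle between the z axis of wide_scraper and the z axis of wide_block_slot, either way round below 0.15 rad); the robot touches nothing.
It fails at once if the black antistatic brush is pushed more than 30 mm from its place (distance of brush from where it was at the start of the episode above 0.03 m).
It fails at once if the roll of amber tape is pushed more than 30 mm from its place (distance of amber_tape from where it was at the start of the episode above 0.03 m).
It fails at once if the roll of black tape is pushed more than 30 mm from its place (distance of black_tape from where it was at the start of the episode above 0.03 m).
It fails at once if the blue marker is pushed more than 30 mm from its place (distance of blue_marker from where it was at the start of the episode above 0.03 m).
It also fails if it takes over 64 s, if anything falls off the work surface, if the arm or the gripper's body presses on something with over 40 N, if the wrist force passes 120 N, or if a joint passes its speed limit or range.

## Working session

There is one attempt and no reset: what is moved stays moved. The work goes in short steps, Python scripts to look and compute and a tool call to move; the robot and the scene stay as the last step left them, time stands still between calls to the robot, and variables do not carry over. Pictures are saved under pics/ and viewed, at most 10 in all, crops included, and the job is handed in when it is done.

Besides the shell and the picture viewer there is one more tool, called after ">>>" as name(argument=value, ...), one argument or row to a line, values as JSON. move_arm: Moves the arm, as the interface text tells. Its arguments: {"type":"object","properties":{"commands":{"type":"string"},"grip_force":{"type":"number"}},"required":["commands"]}

```bash
mkdir -p pics; ls; cat > h.py <<'E'
import numpy as np, cv2, json
from scipy.spatial.transform import Rotation as R
from station import telemetry, snapshot, ticket
def snap(n,f):
    s=snapshot(n); cv2.imwrite('pics/'+f+'.png',s['image'][:,:,::-1]); 
    np.savez('pics/'+f+'.npz',**{k:np.array(v) for k,v in s.items()}); return s
def load(f): return np.load('pics/'+f+'.npz')
def ray(s,u,v):
    K=np.array([[s['fx'],0,s['cx']],[0,s['fy'],s['cy']],[0,0,1]],float)
    p=cv2.undistortPoints(np.array([[[u,v]]],float),K,np.array([float(s['k1']),0,0,0]))[0,0]
    # cv2's k1 model: distorted=undist*(1+k1 r^2), same
    P=np.array(s['pose']); d=P[:3,:3]@np.array([p[0],p[1],1]); return P[:3,3],d
def onz(s,u,v,z):
    o,d=ray(s,u,v); return o+d*(z-o[2])/d[2]
def proj(s,X):
    P=np.array(s['pose']); c=(np.atleast_2d(X)-P[:3,3])@P[:3,:3]; a=c[:,:2]/c[:,2:]
    a=a*(1+float(s['k1'])*(a**2).sum(1,keepdims=True)); return a*[float(s['fx']),float(s['fy'])]+[float(s['cx']),float(s['cy'])]
E
python3 - <<'E'
from h import *
for n in ('top','side','wrist'):
    s=snap(n,n+'0'); print(n,s['fx'],s['k1'],np.round(s['pose'],3).tolist())
a=[cv2.resize(cv2.imread(f'pics/{n}0.png'),None,fx=1.56,fy=1.56,interpolation=3) for n in('top','side')]
for n,i in zip(('top','side'),a): cv2.imwrite(f'pics/{n}0b.png',i)
t=telemetry.sense(); print(t)
E
```

```text
pics
top 399.5019090855518 -0.10505646456587334 [[0.028, -0.984, 0.177, 0.388], [-1.0, -0.026, 0.013, 0.088], [-0.008, -0.178, -0.984, 0.906], [0.0, 0.0, 0.0, 1.0]]
side 348.6618047669978 0.007171130746629358 [[0.699, -0.617, 0.361, 0.25], [-0.715, -0.595, 0.369, -0.226], [-0.013, -0.516, -0.857, 0.796], [0.0, 0.0, 0.0, 1.0]]
wrist 339.8644941115648 -0.01480100813086308 [[0.744, 0.637, 0.202, 0.414], [0.668, -0.709, -0.227, 0.475], [-0.002, 0.304, -0.953, 0.373], [0.0, 0.0, 0.0, 1.0]]
{'t': 0.15, 'q': array([ 5.52510143e-01,  5.28283712e-01,  1.43364108e+00,  1.02203401e-05,
        1.18140699e+00, -1.78530582e-01]), 'qd': array([ 0.00032563, -0.00243402, -0.00239138, -0.00020528, -0.00039253,
        0.00080818]), 'tau': array([ 6.88432829e-04, -4.42744482e+01, -1.78276759e+01, -1.75099308e-04,
        5.61736029e-03, -2.13733244e-05]), 'tcp_pos': array([0.46479981, 0.41698487, 0.23052879]), 'tool_rot': array([ 4.07650492e-01,  9.13137624e-01, -7.15804174e-04, -4.93757140e-04]), 'force': array([ 0.29125033, -0.22159488,  0.2899783 ]), 'ft_torque': array([ 0.00264054,  0.00190355, -0.01860281]), 'gripper_force': 0.0, 'finger_gap': 1.0007940478204747}
```

View pics/top0b.png

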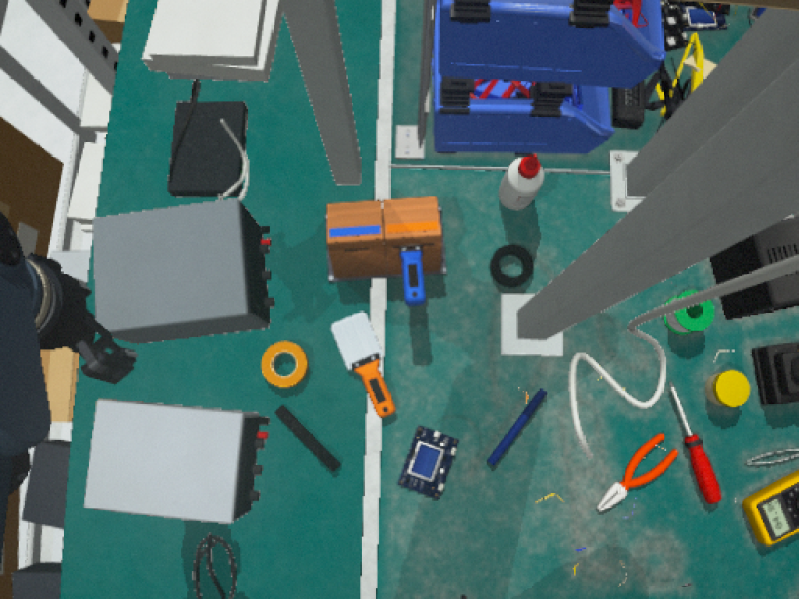

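View pics/side0b.png

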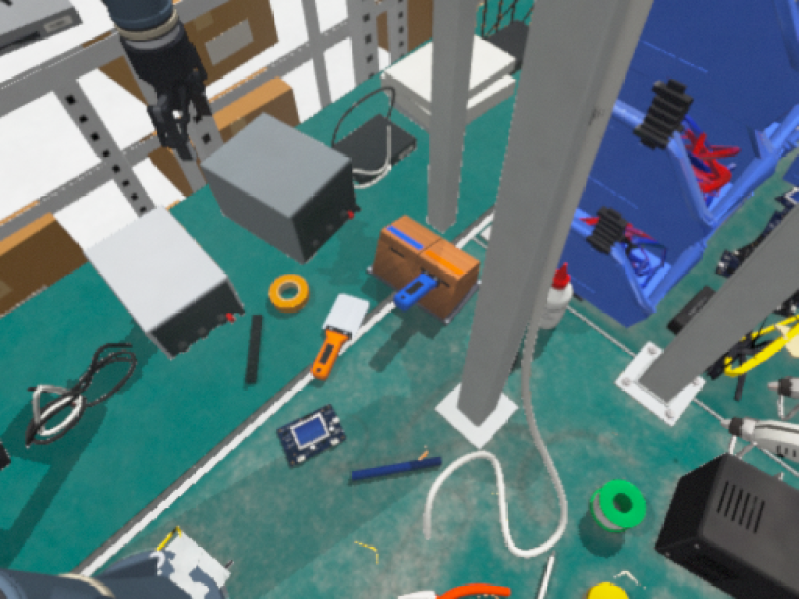

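```bash
python3 - <<'E'
from h import *
a=cv2.imread('pics/top0.png')[115:275,195:300]; b=cv2.imread('pics/side0.png')[130:250,190:320]
A=cv2.resize(a,None,fx=3.7,fy=3.7,interpolation=2);B=cv2.resize(b,None,fx=3.1,fy=3.1,interpolation=2)
c=np.zeros((600,800,3),np.uint8); c[:A.shape[0],:A.shape[1]]=A; c[:B.shape[0],395:395+B.shape[1]]=B[:,:405]
cv2.imwrite('pics/crop0.png',c)
E
```

```text
(no output)
```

View pics/crop0.png

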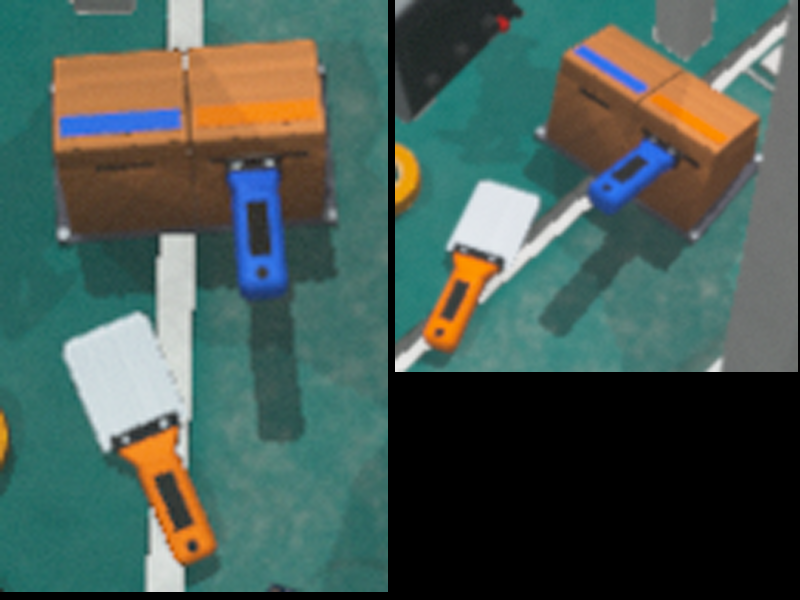

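```bash
cat > fit.py <<'E'
from h import *
from scipy.optimize import least_squares
T,S=load('top0'),load('side0')
ct=lambda u,v:(195+(u+.5)/3.7-.5,115+(v+.5)/3.7-.5); cs=lambda u,v:(190+(u-395+.5)/3.1-.5,130+(v+.5)/3.1-.5)
def model(p,zt):
    x,y,a,xf,xb=p
    L=dict(pfl=(-.053,.088,.005),pfr=(-.053,-.088,.005),pbr=(.053,-.088,.005),
     bl=(xb,.0785,zt),br=(xb,-.0785,zt),bj=(xb,0,zt),fl=(xf,.0785,zt),fr=(xf,-.0785,zt),fj=(xf,0,zt))
    c,s=np.cos(a),np.sin(a)
    return {k:(x+c*q[0]-s*q[1],y+s*q[0]+c*q[1],q[2]) for k,q in L.items()}
ot=dict(pfl=(64,236),pfr=(331,217),bl=(54,60),br=(320,41),bj=(186,50),fl=(56,152),fr=(328,133),fj=(188,142))
os=dict(pfl=(541,132),pfr=(693,236),pbr=(757,157),bl=(612,27),bj=(682,70),br=(758,117))
for zt in (.084,.089):
    def res(p):
        m=model(p[:5],zt); r=[]
        for k,q in ot.items(): r+=list(proj(T,m[k])[0]-ct(*q)-p[5:7])
        for k,q in os.items(): r+=list(proj(S,m[k])[0]-cs(*q)-p[7:9])
        return np.array(r+list(p[5:9]*.7))
    f=least_squares(res,[.6,.1,0,-.02,.05,0,0,0,0]); print(zt,np.round(f.x,4),f.cost); print(np.round(f.fun.reshape(-1,2),1).tolist())
print('wide scraper')
for n,u,v,z in (('bl',108,449,.012),('br',182,416,.012),('tl',64,350,.012),('tr',140,313,.012),('end',199,562,.01),('hole',192,547,.02)): print(n,onz(T,*ct(u,v),z).round(4))
for n,u,v,z in (('tl',485,182,.012),('tr',540,200,.012),('bl',452,240,.012),('br',503,264,.012),('hole',439,332,.02)): print('S',n,onz(S,*cs(u,v),z).round(4))
E
python3 fit.py
```

```text
0.084 [ 0.6369  0.1218  0.0876 -0.0212  0.0342 -0.0951 -0.2299  0.1163 -1.3984] 24.10229221972983
[[-1.9, -0.5], [2.0, 0.0], [-0.6, -0.3], [0.1, 0.5], [-0.0, 0.2], [-0.2, -0.4], [-0.2, 0.3], [0.8, 0.1], [-1.5, 0.2], [0.8, 2.4], [4.0, 0.8], [-2.0, -2.3], [-0.9, -1.2], [-0.3, -0.5], [-0.1, -0.2], [0.1, -1.0]]
0.089 [ 0.6372  0.1214  0.0865 -0.0228  0.032   0.0728 -0.2302  0.0909 -1.6741] 29.46742179821041
[[-1.9, -0.7], [2.0, -0.0], [-0.8, -0.2], [0.3, 0.6], [0.0, 0.3], [-0.5, -0.4], [0.0, 0.3], [0.8, 0.1], [-1.3, 0.5], [1.0, 2.7], [4.2, 1.1], [-2.3, -2.7], [-1.1, -1.6], [-0.4, -0.8], [0.1, -0.2], [0.1, -1.2]]
wide scraper
bl [0.4428 0.1666 0.012 ]
br [0.464  0.1225 0.012 ]
tl [0.5022 0.1959 0.012 ]
tr [0.5264 0.1504 0.012 ]
end [0.377  0.1096 0.01  ]
hole [0.3858 0.1138 0.02  ]
S tl [0.5053 0.1928 0.012 ]
S tr [0.5255 0.1463 0.012 ]
S bl [0.449  0.1708 0.012 ]
S br [0.4632 0.1243 0.012 ]
S hole [0.3866 0.1129 0.02  ]
```

```bash
cat >> h.py <<'E'
def tool(yaw,lean=0,roll=0):
    # tool z down, tool x = -(forward dir at yaw), y across; lean>0: wrist tilts back towards -forward (fingers point forward)
    f=np.array([np.cos(yaw),np.sin(yaw),0]); x=-f; z=np.array([0,0,-1.]); y=np.cross(z,x)
    M=np.stack([x,y,z],1); return R.from_matrix(M)*R.from_euler('y',-lean)
def plan(pos,rot,n=5):
    t=telemetry.sense(); r=R.from_quat(t['tool_rot'])
    d=r.inv().apply(np.array(pos)-t['tcp_pos'])*1e3; w=np.degrees((r.inv()*rot).as_rotvec())
    print('at',t['tcp_pos'].round(4),'shift mm',d.round(1),'turn deg',w.round(1),'|d|',round(float(np.linalg.norm(d)),1),'|w|',round(float(np.linalg.norm(w)),1),'q',t['q'].round(2),'F',t['force'].round(1),'gap',round(float(t['finger_gap'])*85,1),'t',t['t'])
E
python3 - <<'E'
from h import *
T=load('top0')
print('lean check', tool(0.,.35).apply([0,0,1]))
for n,u,v,z in (('nearpost',520,337,0),('nearR',560,355,0),('plateL',502,355,0),('farpost',360,183,0),('farpostL',333,186,0),('box1 frontR',268,325,0),('box1top',92,205,.15),('box1topR',240,200,.12),('amber',284,365,.01),('black',512,265,.01),('brushtop',280,408,.01),('brushbot',335,468,.01),('marker',490,462,.01),('marker',543,392,.01)):
    print(n,onz(T,u/1.5625,v/1.5625,z).round(3))
plan([.48,.10,.27],tool(.087))
E
```

```text
lean check [ 0.34289781  0.         -0.93937271]
nearpost [ 0.496 -0.079  0.   ]
nearR [ 0.471 -0.138  0.   ]
plateL [ 0.469 -0.053  0.   ]
farpost [0.727 0.164 0.   ]
farpostL [0.721 0.205 0.   ]
box1 frontR [0.504 0.291 0.   ]
box1top [0.636 0.503 0.15 ]
box1topR [0.655 0.313 0.12 ]
amber [0.445 0.262 0.01 ]
black [ 0.602 -0.066  0.01 ]
brushtop [0.384 0.264 0.01 ]
brushbot [0.303 0.182 0.01 ]
marker [ 0.317 -0.035  0.01 ]
marker [ 0.417 -0.11   0.01 ]
at [0.4648 0.417  0.2305] shift mm [-246.1 -200.4  -39.2] turn deg [ -0.1  -0.1 -53.1] |d| 319.8 |w| 53.1 q [ 0.55  0.53  1.43  0.    1.18 -0.18] F [ 0.3 -0.2  0.3] gap 85.1 t 0.15
```

>>> move_arm(
  commands="0 0 -40 0 0 0 1; -40 -33 -50 0 0 -10 1; -86 -70 -55 0 0 -20 1; -130 -106 -50 0 0 -30 1; -172 -140 -45 0 0 -40 1",
)

```text
t: 0.78
tcp_pos: [0.4756, 0.1949, 0.2764]
tool_rot: [0.069, 0.998, -0.0, 0.0]
force: [0.8, 0.3, 0.5]
finger_gap: 0.999
gripper_force: 0.0
```

```bash
python3 - <<'E'
from h import *
plan([.48,.10,.27],tool(.087))
E
```

```text
at [0.4756 0.1949 0.2764] shift mm [-17.4 -93.4   6.4] turn deg [ -0.    0.  -12.9] |d| 95.2 |w| 12.9 q [ 0.17  0.32  1.65 -0.    1.17 -1.26] F [0.8 0.3 0.5] gap 84.9 t 0.775
```

>>> move_arm(
  commands="-8 -45 3 0 0 -6 1; -17 -93 6 0 0 -13 1; -17 -93 6 0 0 -13 1; -17 -93 6 0 0 -13 1; -17 -93 6 0 0 -13 1",
)

```text
t: 1.4
tcp_pos: [0.4792, 0.1033, 0.2704]
tool_rot: [-0.042, 0.999, 0.0, 0.0]
force: [0.6, 0.5, 1.1]
finger_gap: 0.997
gripper_force: 0.0
```

```bash
python3 - <<'E'
from h import *
s=snap('wrist','w1'); print(np.round(s['pose'],3).tolist())
cv2.imwrite('pics/w1b.png',cv2.resize(s['image'][:,:,::-1],(800,600),interpolation=2))
plan([.48,.10,.27],tool(.087))
E
```

```text
[[-0.083, 0.949, 0.303, 0.403], [0.997, 0.079, 0.026, 0.097], [0.0, 0.304, -0.953, 0.413], [0.0, 0.0, 0.0, 1.0]]
at [0.4792 0.1033 0.2704] shift mm [-0.6 -3.4  0.4] turn deg [ 0.   0.  -0.2] |d| 3.5 |w| 0.2 q [-0.02  0.3   1.71  0.    1.13 -1.67] F [-0.1  0.6  0.3] gap 85.0 t 1.45
```

View pics/w1b.png

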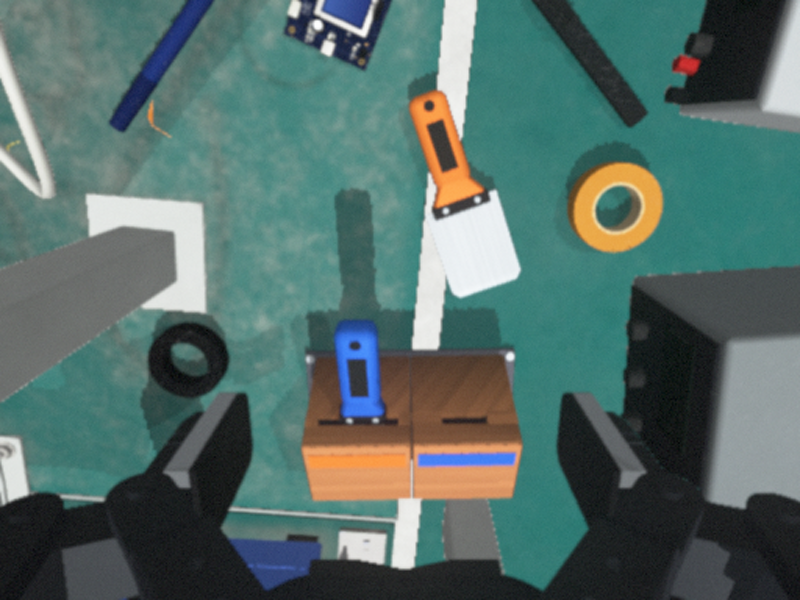

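```bash
python3 - <<'E'
from h import *
s=load('w1'); im=s['image'][:,:,::-1]
cv2.imwrite('pics/w1c.png',cv2.resize(im[200:320,185:345],None,fx=5,fy=5,interpolation=2))
hsv=cv2.cvtColor(np.ascontiguousarray(im),cv2.COLOR_BGR2HSV)
def axis(m,z,n):
    v,u=np.nonzero(m); P=np.array([onz(s,a,b,z) for a,b in zip(u,v)])[:,:2]
    c=P.mean(0); w,V=np.linalg.eigh(np.cov((P-c).T)); a=V[:,1]; a=a*np.sign(a[0]); t=(P-c)@a; l=(P-c)@[-a[1],a[0]]
    print(n,len(P),'mean',c.round(4),'yaw',np.arctan2(a[1],a[0]).round(4),'ends',(c+a*t.min()).round(4),(c+a*t.max()).round(4),'len',np.ptp(t).round(4),'wid',np.ptp(l).round(4))
m=(hsv[...,0]>5)&(hsv[...,0]<18)&(hsv[...,1]>170)&(hsv[...,2]>90); m[:50]=0;m[150:]=0;m[:,:255]=0;m[:,320:]=0
axis(m,.018,'orange handle')
m2=(hsv[...,1]<40)&(hsv[...,2]>150); m2[:118]=0;m2[195:]=0;m2[:,:284]=0;m2[:,340:]=0
m2=cv2.morphologyEx(m2.astype(np.uint8),2,np.ones((3,3)));axis(m2,.012,'blade')
m3=(hsv[...,0]>105)&(hsv[...,0]<125)&(hsv[...,1]>150); m3[:200]=0;m3[275:]=0;m3[:,:205]=0;m3[:,255:]=0
axis(m3,.09,'blue')
E
```

```text
orange handle 1126 mean [0.4148 0.1253] yaw 0.4656 ends [0.3807 0.1082] [0.4503 0.1431] len 0.0778 wid 0.0357
blade 2346 mean [0.4875 0.1612] yaw 0.0826 ends [0.4438 0.1575] [0.5255 0.1643] len 0.082 wid 0.0598
blue 1329 mean [0.5577 0.0794] yaw 0.1427 ends [0.5246 0.0746] [0.5947 0.0847] len 0.0709 wid 0.0292
```

View pics/w1c.png

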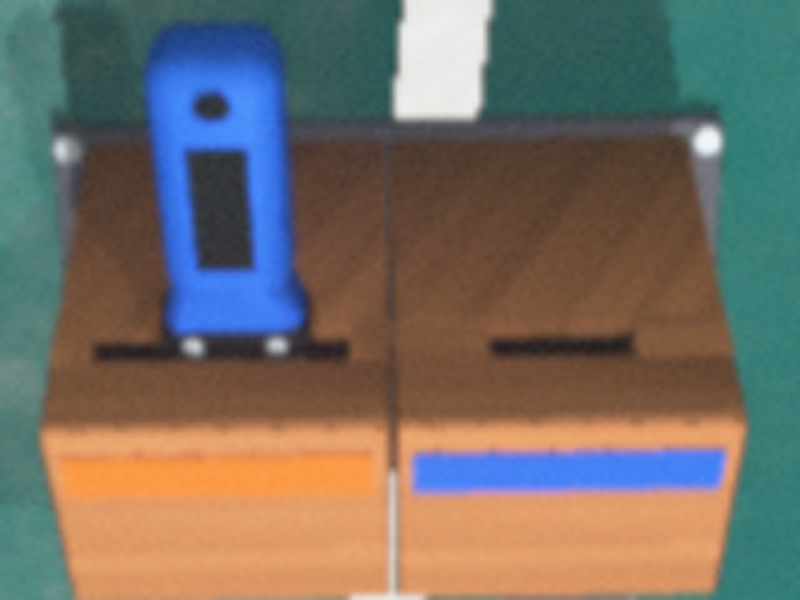

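```bash
cat > f2.py <<'E'
from h import *
from scipy.optimize import least_squares
s=load('w1'); c=lambda u,v:(185+(u+.5)/5-.5,200+(v+.5)/5-.5)
for n,u,v,z in (('wL',93,352,.067),('wR',348,350,.067),('nL',490,347,.067),('nR',632,344,.067),('tl',40,430,.084),('tj',394,424,.084),('tr',745,420,.084),('bl',75,598,.084),('br',715,590,.084),('fj',388,138,.005),('frontL',90,140,.005),('frontR',683,135,.005)): print(n,onz(s,*c(u,v),z).round(4))
# rack fit: origin at rack, h = block height top
def P(p,q):
    x,y,a=p[:3]; C,S=np.cos(a),np.sin(a); return (x+C*q[0]-S*q[1],y+S*q[0]+C*q[1],q[2])
t=np.tan(np.radians(20))
for zt in(.084,.089):
  xm=-.049+.062*t if 0 else 0
  xf=(zt-.067)*t; xb0=-.062*t
  obs=[((93,352),(0,-.0695+0*.001,.067)),((348,350),(0,-.0095,.067)),((490,347),(0,.0225,.067)),((632,344),(0,.0565,.067)),
     ((40,430),(xf,-.0785,zt)),((394,424),(xf,0,zt)),((745,420),(xf,.0785,zt)),((90,140),(xb0,-.0785,.005)),((388,138),(xb0,0,.005)),((683,135),(xb0,.0785,.005))]
  # rack frame here: image right=+y
  r=lambda p:np.concatenate([proj(s,P(p,q))[0]-c(*o) for o,q in obs])
  f=least_squares(r,[.61,.12,.087],loss='soft_l1'); print(zt,f.x.round(4),f.cost,(r(f.x)).reshape(-1,2).round(1).tolist())
  p=f.x
print('mouth wide',np.round(P(p,(0,-.0395,.067)),4),'narrow',np.round(P(p,(0,.0395,.067)),4))
# blue: in slot frame: inserted depth d, lateral l, yaw b about face normal, hole/window on top surface z=+.010
W=p.copy()
def B(d,l,b,z0,q):
    x,y,z=q; C,S=np.cos(b),np.sin(b); X=d+C*x-S*y; Y=l+S*x+C*y
    c2,s2=np.cos(np.radians(20)),np.sin(np.radians(20)); Z=z+z0
    return P(W,(c2*X+s2*Z,-.0395+Y,.067-s2*X+c2*Z))
# end of handle centre, collar lateral points
ob=[((215,28),(-.088,0,.0)),((160,120),(-.06,-.014,.008)),((293,250),(-.02,.014,.008)),((283,120),(-.06,.014,.008)),((170,250),(-.02,-.014,.008)),((235,346),(-.004,0,.008))]
r=lambda q:np.concatenate([proj(s,B(q[0],q[1],q[2],0,x))[0]-c(*o) for o,x in ob])
f=least_squares(r,[0,0,0]);print('blue depth,lat,yaw',f.x.round(4),r(f.x).reshape(-1,2).round(1).tolist())
q=f.x; g=np.array(B(q[0],q[1],q[2],0,(-.045,0,0))); e=np.array(B(q[0],q[1],q[2],0,(0,0,0))); print('grip',g.round(4),'origin',e.round(4),'yaw',np.arctan2(*(e-g)[1::-1]).round(4))
# orange hole etc
for n,u,v,z in(('hole',429,104,.02),('tip1',459,297,.012),('tip2',520,271,.012),('c1',443,222,.012),('c2',491,196,.012)): print(n,onz(s,u/1.5625,v/1.5625,z).round(4))
E
python3 f2.py
```

```text
wL [0.6161 0.0505 0.067 ]
wR [0.6106 0.1093 0.067 ]
nL [0.6071 0.142  0.067 ]
nR [0.6036 0.1746 0.067 ]
tl [0.6265 0.0416 0.084 ]
tj [0.6183 0.1204 0.084 ]
tr [0.6108 0.1985 0.084 ]
bl [0.671  0.0508 0.084 ]
br [0.6565 0.1985 0.084 ]
fj [0.5842 0.1169 0.005 ]
frontL [0.5913 0.0394 0.005 ]
frontR [0.577  0.1937 0.005 ]
0.084 [0.6095 0.1192 0.0995] 9.10668061005934 [[-0.4, 0.2], [0.4, -0.1], [-0.3, 0.1], [0.7, 0.3], [0.1, -2.3], [-0.3, -2.1], [-0.1, -2.3], [-0.5, 2.4], [-0.2, 2.0], [0.8, 1.6]]
0.089 [0.6079 0.119  0.0981] 4.95451635683662 [[-0.5, -1.1], [0.4, -1.3], [-0.3, -1.1], [0.7, -0.9], [-0.7, 0.3], [-0.3, 0.7], [0.9, 0.5], [-0.5, 1.2], [-0.2, 0.8], [0.9, 0.6]]
mouth wide [0.6118 0.0797 0.067 ] narrow [0.6041 0.1584 0.067 ]
blue depth,lat,yaw [-0.0154  0.0052 -0.011 ] [[0.1, -5.7], [-1.8, 2.6], [0.8, 3.5], [1.6, 2.5], [-0.7, 3.6], [0.1, -5.8]]
grip [0.5548 0.0798 0.0876] origin [0.5969 0.0835 0.0723] yaw 0.0864
hole [0.3866 0.1131 0.02  ]
tip1 [0.528  0.1512 0.012 ]
tip2 [0.5028 0.1963 0.012 ]
c1 [0.4695 0.1323 0.012 ]
c2 [0.4471 0.166  0.012 ]
```

```bash
cat >> f2.py <<'E'
print('----')
ed=[((147,80),(-.065,-.014,.004)),((150,120),(-.06,-.014,.006)),((165,230),(-.03,-.014,.006)),((282,80),(-.065,.014,.004)),((285,120),(-.06,.014,.006)),((293,230),(-.03,.014,.006)),((217,152),(-.06,0,.01)),((226,268),(-.02,0,.01)),((235,346),(-.004,0,.008))]
def r(q): return np.array([proj(s,B(q[0],q[1],q[2],0,x))[0][0]-c(*o)[0] for o,x in ed]+[proj(s,B(q[0],q[1],q[2],0,x))[0][1]-c(*o)[1] for o,x in (((215,28),(-.088,0,.004)),((235,330),(-.008,0,.01)))])
f=least_squares(r,[0,0,0]);print('blue depth,lat,yaw',f.x.round(4),r(f.x).round(1))
q=f.x; g=np.array(B(*q,0,(-.045,0,0))); e=np.array(B(*q,0,(0,0,0))); y=np.arctan2(*(e-g)[1::-1]); print('grip',g.round(4),'origin',e.round(4),'yaw',y.round(4))
plan([g[0],g[1],.2],tool(y)); plan([g[0],g[1],g[2]-.019],tool(y))
E
python3 f2.py|sed -n '/----/,$p'
```

```text
----
blue depth,lat,yaw [-0.0107  0.0048  0.0042] [-0.1 -0.4 -0.6  0.6  0.2 -0.  -0.3  0.7 -0.   0.7 -0.8]
grip [0.5593 0.0792 0.086 ] origin [0.6014 0.0836 0.0706] yaw 0.1026
at [0.4792 0.1033 0.2704] shift mm [-77.8 -30.8  70.4] turn deg [ 0.   0.  -1.1] |d| 109.4 |w| 1.1 q [-0.02  0.3   1.71  0.    1.13 -1.67] F [-0.1  0.6  0.3] gap 85.0 t 1.45
at [0.4792 0.1033 0.2704] shift mm [-77.8 -30.8 203.4] turn deg [ 0.   0.  -1.1] |d| 219.9 |w| 1.1 q [-0.02  0.3   1.71  0.    1.13 -1.67] F [-0.1  0.6  0.3] gap 85.0 t 1.45
```

>>> move_arm(
  commands="-40 -14 20 0 0 -1 1; -78 -28 60 0 0 -1 1; -78 -28 110 0 0 -1 1; -78 -28 150 0 0 -1 1; -78 -28 150 0 0 -1 1",
)

```text
t: 2.08
tcp_pos: [0.5567, 0.0818, 0.1174]
tool_rot: [-0.051, 0.999, 0.0, -0.004]
force: [-0.4, 1.4, 0.9]
finger_gap: 0.999
gripper_force: 0.0
```

```bash
python3 - <<'E'
from h import *
s=snap('wrist','w2')
plan([.5593,.0792,.067],tool(.1026))
print(proj(s,[[.5593,.0792,.096]]))
E
```

```text
at [0.5586 0.0817 0.1196] shift mm [-0.6 -2.6 52.6] turn deg [ 0.  -0.2 -0.1] |d| 52.6 |w| 0.2 q [-0.05  0.6   1.68  0.    0.86 -1.72] F [0.9 0.3 0.5] gap 84.7 t 2.125
[[253.04885162 237.36120369]]
```

View pics/w2.png

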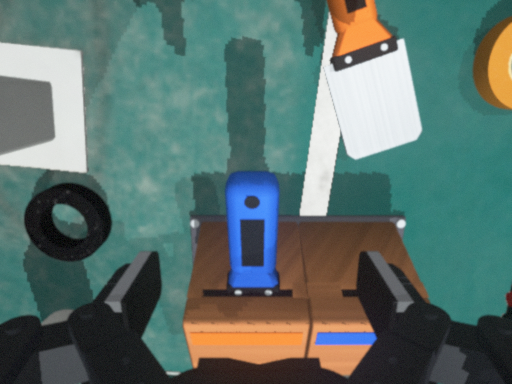

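>>> move_arm(
  commands="0 -2 25 0 0 0 1; 0 -2 52 0 0 0 1; 0 -2 52 0 0 0 1; 0 -2 52 0 0 0 -0.2; 0 -2 52 0 0 0 -0.6",
  grip_force=60,
)

```text
t: 2.75
tcp_pos: [0.5609, 0.0788, 0.0702]
tool_rot: [-0.05, 0.999, -0.0, 0.002]
force: [0.4, 0.5, -1.0]
finger_gap: 0.602
gripper_force: 0.0
```

>>> move_arm(
  commands="0 0 0 0 0 0 -0.8; 0 0 0 0 0 0 -0.8; 0 0 0 0 0 0 -0.8; 0 0 0 0 0 0 -0.8; 0 0 0 0 0 0 -0.8",
)

```text
t: 3.38
tcp_pos: [0.56, 0.0787, 0.0694]
tool_rot: [-0.05, 0.999, -0.0, 0.001]
force: [-1.0, 0.5, 6.0]
finger_gap: 0.318
gripper_force: 60.9
```

>>> move_arm(
  commands="9 0 -3.4 0 0 0 -0.8; 28 0 -10.3 0 0 0 -0.8; 47 0 -17.1 0 0 0 -0.8; 66 0 -24 0 0 0 -0.8; 80 0 -29 0 0 0 -0.8",
  grip_force=100,
)

```text
t: 4.0
tcp_pos: [0.4781, 0.0707, 0.0974]
tool_rot: [-0.05, 0.999, 0.0, -0.001]
force: [-1.4, 1.5, -1.1]
finger_gap: 0.304
gripper_force: 98.4
```

```bash
python3 - <<'E'
from h import *
s=snap('wrist','w3');plan([.5,.1,.15],tool(.098))
cv2.imwrite('pics/w3c.png',cv2.resize(s['image'][170:384,130:400,::-1],None,fx=2.8,fy=2.8,interpolation=2))
E
```

```text
at [0.4759 0.0708 0.0977] shift mm [-26.6  26.7 -52.4] turn deg [ 0.  -0.3  0.1] |d| 64.5 |w| 0.3 q [-0.08  0.56  1.9  -0.    0.68 -1.76] F [-2.3  0.5 -1. ] gap 26.2 t 4.05
```

View pics/w3c.png

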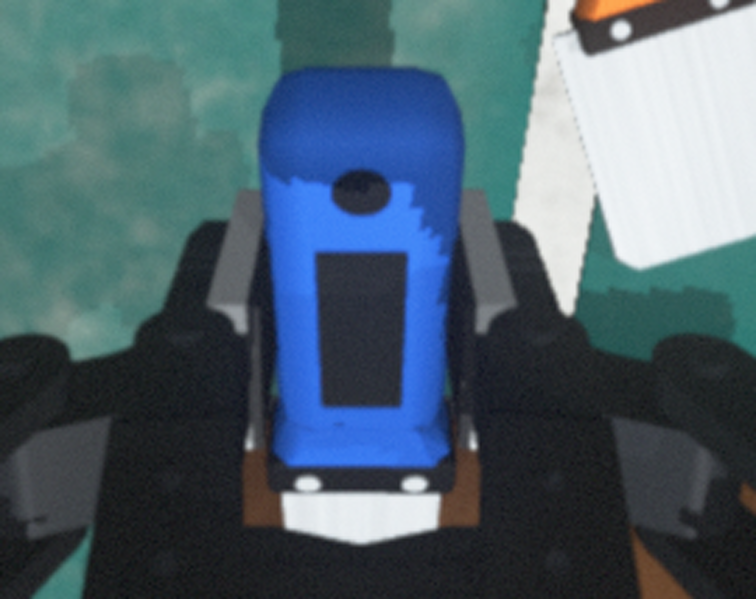

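```bash
cat > s.py <<'E'
from h import *
import sys
f=np.array([np.cos(.098),np.sin(.098)])
M=dict(n=np.array([.6048,.1585]),w=np.array([.6125,.0798]))
def pre(k,D,al=-.0423,zh=.0657):
    p=M[k]+f*(al+D*np.cos(np.radians(20))); return [p[0],p[1],zh-D*np.sin(np.radians(20))]
E
python3 -c "
from s import *
plan(pre('n',-.083),tool(.098))"
```

```text
at [0.4759 0.0708 0.0977] shift mm [-16.7  74.6   3.6] turn deg [ 0.  -0.3  0.1] |d| 76.5 |w| 0.3 q [-0.08  0.56  1.9  -0.    0.68 -1.76] F [-2.3  0.5 -1. ] gap 26.2 t 4.05
```

>>> move_arm(
  commands="0 35 0 0 0 0 -0.8; -8 70 2 0 0 0 -0.8; -17 75 4 0 0 0 -0.8; -17 75 4 0 0 0 -0.8; -17 75 4 0 0 0 -0.8",
)

```text
t: 4.68
tcp_pos: [0.4892, 0.1463, 0.0932]
tool_rot: [-0.049, 0.999, -0.0, -0.0]
force: [-0.1, 0.3, -0.8]
finger_gap: 0.307
gripper_force: 98.7
```

```bash
python3 - <<'E'
from s import *
a=snap('side','s4');b=snap('top','t4');w=snap('wrist','w4')
plan(pre('n',-.083),tool(.098))
tip=M['n']+f*(-.018*.94); tip=[*tip,.067+.018*.342]
for n,s in (('s',a),('t',b),('w',w)): print(n,proj(s,[tip]).round(1))
us,vs=proj(a,[tip])[0].astype(int);ut,vt=proj(b,[tip])[0].astype(int)
A=cv2.resize(a['image'][vs-50:vs+50,us-66:us+67,::-1],(400,300),interpolation=2)
B=cv2.resize(b['image'][vt-50:vt+50,ut-66:ut+67,::-1],(400,300),interpolation=2)
C=cv2.resize(w['image'][250:384,120:400,::-1],(627,300),interpolation=2)
c=np.zeros((600,800,3),np.uint8);c[:300,:400]=A;c[:300,400:]=B;c[300:,:627]=C;cv2.imwrite('pics/c4.png',c);print(us,vs,ut,vt)
E
```

```text
at [0.4892 0.1462 0.0933] shift mm [ 4.   0.9 -0.7] turn deg [-0. -0.  0.] |d| 4.2 |w| 0.0 q [ 0.07  0.59  1.84 -0.    0.71 -1.6 ] F [-0.7  0.1 -1.4] gap 25.9 t 4.825
s [[249.7 164.1]]
t [[228.7 166.3]]
w [[260.  381.3]]
249 164 228 166
```

View pics/c4.png

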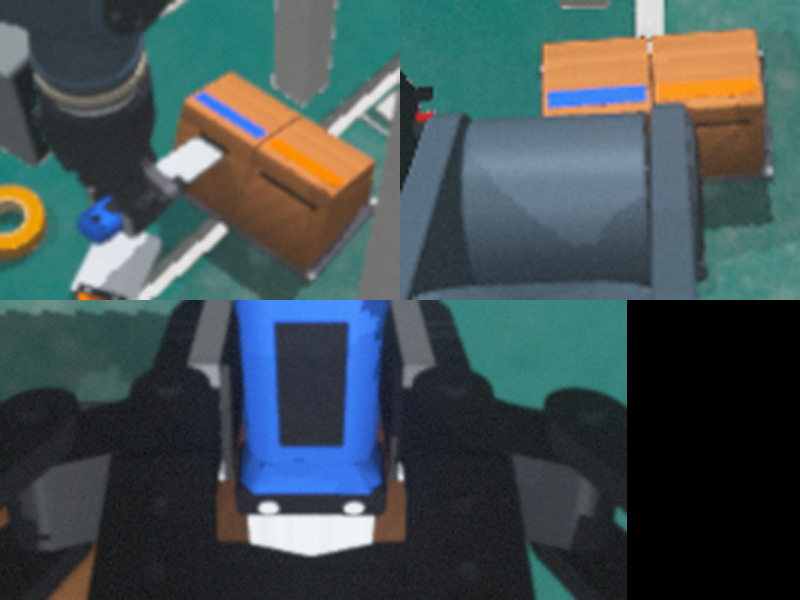

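```bash
python3 - <<'E'
from s import *
a=load('s4'); l=np.array([-f[1],f[0]])
c=lambda u,v:np.array([183+(u+.5)/3-.5,114+(v+.5)/3-.5])
print('wide slot obs',c(260,174),c(317,210)); print('pred',[proj(a,[[*(M['w']+l*s),.067]])[0].round(1) for s in(.03,-.03)])
print('rack top br obs',c(374,160),'pred',proj(a,[[*(M['w']+l*(-.039)+f*.008),.089]])[0].round(1))
print('tip obs',c(223,151),c(194,137))
t=telemetry.sense()['tcp_pos']; D=((t[:2]-M['n'])@f+.0423)/.9397; print('D',D)
for pit in(17,20,23):
  p=np.radians(pit); g=np.array([*t[:2],t[2]+.019-.003])  # grip centre
  o=[]
  for s in(-.015,.015):
    q=g[:2]+f*.110*np.cos(p)+l*s; o.append(proj(a,[[*q,g[2]-.110*np.sin(p)]])[0].round(1))
  print(pit,o)
E
```

```text
wide slot obs [269.33333333 171.66666667] [288.33333333 183.66666667]
pred [array([269.1, 171.1]), array([288.3, 183.7])]
rack top br obs [307.33333333 167.        ] pred [293.8 178.6]
tip obs [257. 164.] [247.33333333 159.33333333]
D -0.07873010393510756
17 [array([256. , 164.9]), array([246.8, 158.9])]
20 [array([255.6, 166.7]), array([246.5, 160.7])]
23 [array([255.1, 168.4]), array([246. , 162.4])]
```

```bash
python3 - <<'E'
from s import *
from scipy.optimize import least_squares
a=load('s4'); l=np.array([-f[1],f[0]])
c=lambda u,v:np.array([183+(u+.5)/3-.5,114+(v+.5)/3-.5])
def X(p): return [[*(M['n']+f*p[0]+l*(p[1]+s)),.067+p[2]] for s in(-.015,.015)]
r=lambda p:np.r_[(proj(a,X(p))-[c(223,151),c(194,137)]).ravel(), (p[1]-0)/.002]
s=least_squares(r,[-.013,0,.005]);print('tip fwd,lat,up from mouth',s.x.round(4),r(s.x).round(2)); 
x,_,z=s.x; print('off slot axis mm',1e3*(z*np.cos(.349)+x*np.sin(.349)))
E
```

```text
tip fwd,lat,up from mouth [-0.0071  0.      0.0062] [-0.27  0.65  0.28 -0.65  0.01]
off slot axis mm 3.4116978951985715
```

>>> move_arm(
  commands="0 1 0 0 2 0 -0.8; 0 1 0 0 2 0 -0.8; -9.4 1 3.4 0 2 0 -0.8; -18.8 1 6.8 0 2 0 -0.8; -18.8 1 6.8 0 2 0 -0.8",
  grip_force=110,
)

```text
t: 5.45
tcp_pos: [0.5101, 0.1499, 0.0865]
tool_rot: [-0.05, 0.999, -0.001, -0.016]
force: [1.6, 1.6, 0.5]
finger_gap: 0.304
gripper_force: 110.5
```

```bash
python3 - <<'E'
from s import *
t=telemetry.sense(); print(t['force'],t['ft_torque'],t['tcp_pos'])
E
```

```text
[1.55713679 1.56966133 0.45569412] [ 0.00677944 -0.4604617  -0.00838127] [0.51009151 0.14994431 0.08648486]
```

>>> move_arm(
  commands="-4.7 0 1.7 0 0 0 -0.8; -9.4 0 3.4 0 0 0 -0.8; -14.1 0 5.1 0 0 0 -0.8; -18.8 0 6.8 0 0 0 -0.8; -18.8 0 6.8 0 0 0 -0.8",
)

```text
t: 6.08
tcp_pos: [0.5282, 0.152, 0.0797]
tool_rot: [-0.05, 0.999, -0.001, -0.016]
force: [1.5, 0.3, 3.8]
finger_gap: 0.301
gripper_force: 111.0
```

>>> move_arm(
  commands="-4.7 0 1.7 0 0 0 -0.8; -9.4 0 3.4 0 0 0 -0.8; -14.1 0 5.1 0 0 0 -0.8; -18.8 0 6.8 0 0 0 -0.8; -18.8 0 6.8 0 0 0 -0.8",
)

```text
t: 6.7
tcp_pos: [0.5469, 0.1538, 0.0729]
tool_rot: [-0.05, 0.999, -0.001, -0.015]
force: [0.7, -0.2, 7.9]
finger_gap: 0.301
gripper_force: 111.5
```

>>> move_arm(
  commands="-2.8 0 1 0 0 0 -0.8; -5.6 0 2 0 0 0 -0.8; -8.4 0 3 0 0 0 -0.8; -11.2 0 4 0 0 0 -0.8; -11.2 0 4 0 0 0 -0.8",
)

```text
t: 7.32
tcp_pos: [0.5522, 0.1544, 0.0698]
tool_rot: [-0.05, 0.999, -0.001, -0.021]
force: [-10.8, -1.3, 24.5]
finger_gap: 0.307
gripper_force: 113.8
```

```bash
python3 - <<'E'
from s import *
a=snap('side','s5');w=snap('wrist','w5');t=telemetry.sense();print(t['tcp_pos'],t['force'],t['ft_torque'])
A=cv2.resize(a['image'][125:225,195:295,::-1],(400,400),interpolation=2)
C=cv2.resize(w['image'][280:384,190:310,::-1],(400,347),interpolation=2)
c=np.zeros((400,800,3),np.uint8);c[:,:400]=A;c[:347,400:]=C;cv2.imwrite('pics/c5.png',c)
E
```

```text
[0.55222232 0.15443425 0.0697785 ] [-10.57595824  -2.20097002  23.98095117] [-0.21572631  0.8333428  -0.01190678]
```

View pics/c5.png

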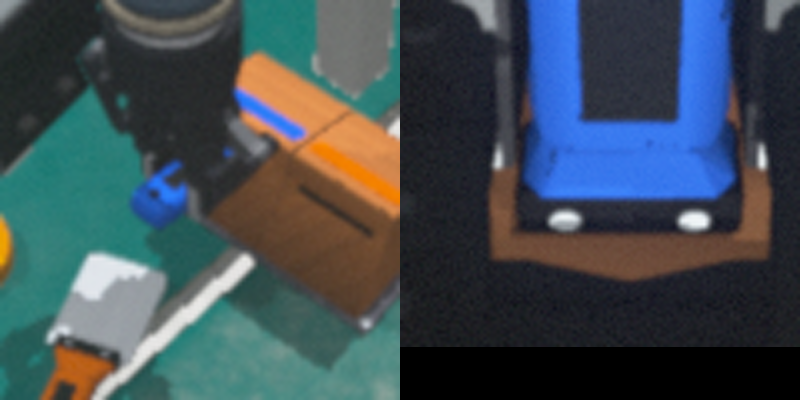

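>>> move_arm(
  commands="-2 0 0.5 0 0 0 -0.8; -4 0 1 0 0 0 -0.8; -5 0 1 0 0 0 -0.8; -5 0 1 0 0 0 -0.8; -5 0 1 0 0 0 -0.8",
)

```text
t: 8.05
tcp_pos: [0.5519, 0.1544, 0.0691]
tool_rot: [-0.05, 0.998, -0.002, -0.027]
force: [-18.9, -3.7, 34.1]
finger_gap: 0.302
gripper_force: 115.1
```

```bash
python3 - <<'E'
from s import *
T=load('top0');w=load('w1');w3=load('w3');w5=load('w5'); l=np.array([-f[1],f[0]])
def S(k,D,x,y,z,lat=0):
    X=D+x;c,s=np.cos(.349),np.sin(.349); p=M[k]+f*(c*X+s*z)+l*(lat+y); return [*p,.067-s*X+c*z]
print('obs top',195+263.5/3.7-.5,115+298/3.7-.5,'obs w1',185+215/5,200+25/5)
for D in(0,-.005,-.010):
    print(D,proj(T,[S('w',D,-.088,0,-.006,.004),S('w',D,-.084,0,-.01,.004)]).round(1).tolist(),proj(w,[S('w',D,-.088,0,-.006,.004),S('w',D,-.084,0,-.01,.004)]).round(1).tolist())
    print('  collar w5 obs',259,349.8,proj(w5,[S('n',D,0,0,z) for z in(.005,.008,.01)]).round(1).tolist())
E
```

```text
obs top 265.7162162162162 195.04054054054052 obs w1 228.0 205.0
0 [[266.2, 193.6], [266.1, 192.9]] [[227.1, 208.1], [227.6, 208.5]]
  collar w5 obs 259 349.8 [[256.1, 352.5], [256.1, 358.3], [256.0, 362.3]]
-0.005 [[266.4, 195.7], [266.2, 194.9]] [[226.7, 204.3], [227.3, 204.8]]
  collar w5 obs 259 349.8 [[256.1, 347.2], [256.1, 353.0], [256.0, 357.0]]
-0.01 [[266.6, 197.8], [266.4, 197.0]] [[226.4, 200.5], [226.9, 201.0]]
  collar w5 obs 259 349.8 [[256.1, 341.6], [256.0, 347.5], [256.0, 351.5]]
```

>>> move_arm(
  commands="0 0 -1 0 -1 0 -0.8; 0 0 -2 0 -2 0 -0.8; -2 0 -3 0 -2 0 -0.8; -4 0 -3 0 -2 0 -0.8; -4 0 -3 0 -2 0 -0.8",
)

```text
t: 8.68
tcp_pos: [0.5522, 0.1545, 0.069]
tool_rot: [-0.05, 0.999, -0.001, -0.014]
force: [-18.9, -5.1, 24.1]
finger_gap: 0.301
gripper_force: 114.0
```

>>> move_arm(
  commands="-2 0 -2 0 -0.5 0 -0.8; -4 0 -4 0 -1 0 -0.8; -7 0 -4 0 -1 0 -0.8; -10 0 -4 0 -1 0 -0.8; -10 0 -4 0 -1 0 -0.8",
)

```text
t: 9.3
tcp_pos: [0.5523, 0.1545, 0.0693]
tool_rot: [-0.051, 0.999, -0.001, -0.016]
force: [-29.3, -6.4, 16.4]
finger_gap: 0.308
gripper_force: 113.1
```

```bash
python3 - <<'E'
from s import *
t=telemetry.sense(); print(t['force'],t['ft_torque'],t['tcp_pos'],t['t'])
s=snap('wrist','w6'); im=s['image']; hsv=cv2.cvtColor(im,cv2.COLOR_RGB2HSV)
w=load('w5')['image']; print('diff w5',np.abs(im.astype(int)-w)[280:384].mean())
# collar bottom edge along column: intensity profile
for n,I in(('w5',w),('w6',im)):
    print(n,[int(x) for x in I[335:362,248:268].mean((1,2))])
E
```

```text
[-29.29288312  -6.43346582  16.38277422] [-1.0909188   4.67603162 -0.14204235] [0.55227503 0.15451532 0.06925746] 9.3
diff w5 3.0718900240384617
w5 [138, 141, 143, 138, 103, 63, 51, 48, 48, 46, 42, 38, 35, 35, 44, 62, 74, 79, 79, 79, 80, 80, 81, 81, 81, 82, 80]
w6 [144, 144, 145, 140, 102, 63, 50, 49, 48, 46, 42, 37, 35, 36, 44, 63, 73, 79, 78, 79, 80, 81, 82, 82, 82, 82, 80]
```

>>> move_arm(
  commands="10 0 2 0 0 0 -0.8; 20 0 4 0 0 0 -0.8; 23 0 5 0 1 0 -0.8; 23 0 5 0 1 0 -0.8; 23 0 5 0 1 0 -0.8",
)

```text
t: 9.98
tcp_pos: [0.5527, 0.1544, 0.069]
tool_rot: [-0.049, 0.999, 0.0, 0.0]
force: [-0.1, 0.3, 12.5]
finger_gap: 0.307
gripper_force: 112.9
```

>>> move_arm(
  commands="0 0 -1 0 0 0 0.1; 0 0 -1 0 0 0 0.1; 0 0 -1 0 0 0 0.1; 0 0 -1 0 0 0 0.1; 0 0 -1 0 0 0 0.1",
)

```text
t: 10.6
tcp_pos: [0.5519, 0.1543, 0.0684]
tool_rot: [-0.05, 0.999, -0.0, -0.0]
force: [0.7, -0.3, 0.5]
finger_gap: 0.55
gripper_force: 0.0
```

>>> move_arm(
  commands="0 0 -15 0 0 0 0.2; 0 0 -40 0 0 0 0.2; 0 0 -80 0 0 0 0.6; 20 0 -120 0 0 0 1; 40 0 -140 0 0 0 1",
)

```text
t: 11.22
tcp_pos: [0.5131, 0.1504, 0.2119]
tool_rot: [-0.05, 0.999, 0.0, 0.003]
force: [-0.6, 0.3, 0.1]
finger_gap: 1.003
gripper_force: 0.0
```

```bash
cat > f3.py <<'E'
from s import *
# orange: from w1 pts: blade corners & hole
tip=(np.array([.528,.1512])+[.5028,.1963])/2; hole=np.array([.3866,.1131])
d=tip-hole; yaw=np.arctan2(d[1],d[0]); u=d/np.linalg.norm(d); o=tip-u*.065; g=o-u*.045
print('yaw',yaw,'origin',o,'grip',g,'hole x',(hole-o)@u)
E
python3 f3.py; python3 - <<'E'
from s import *
s=snap('wrist','w7');t=telemetry.sense();print(t['tcp_pos'],t['force'])
T=load('top0');w=load('w1');c,sn=np.cos(.349),np.sin(.349)
# blue end of handle after release
im=s['image'];hsv=cv2.cvtColor(im,cv2.COLOR_RGB2HSV);m=(hsv[...,0]>105)&(hsv[...,0]<125)&(hsv[...,1]>150)&(hsv[...,2]>60)
n,lab,st,ce=cv2.connectedComponentsWithStats(m.astype(np.uint8)); print([(x.tolist(),y.round(1).tolist()) for x,y in zip(st[1:],ce[1:]) if x[4]>200])
l=np.array([-f[1],f[0]])
for D in(0,-.005,-.01): 
    X=D-.088;p=M['n']+f*(c*X+sn*-.006);print(D,proj(s,[[*p,.067-sn*X+c*-.006]]))
    X=D-.045;p=M['n']+f*(c*X+sn*.01);print(D,'mid',proj(s,[[*p,.067-sn*X+c*.01]]))
E
```

```text
yaw 0.4400855916340421 origin [0.45659351 0.1460589 ] grip [0.41588133 0.12688814] hole x -0.07736524330046299
[0.51048474 0.15052657 0.21329921] [-1.68873501 -0.53337087  1.03715985]
[([0, 0, 19, 31, 289], [5.9, 10.0]), ([242, 184, 34, 78, 1958], [258.9, 221.2]), ([221, 292, 74, 8, 567], [258.2, 295.4])]
0 [[257.40689686 188.35907123]]
0 mid [[257.36750626 239.6988223 ]]
-0.005 [[257.40384306 183.44066384]]
-0.005 mid [[257.36410546 235.57403588]]
-0.01 [[257.40072726 178.41002451]]
-0.01 mid [[257.36063603 231.35901623]]
```

```bash
cat > o.py <<'E'
from s import *
yaw=.44; u=np.array([np.cos(yaw),np.sin(yaw)]); g=np.array([.4159,.1269]); lean=np.radians(15)
rot=tool(yaw,lean); z=rot.apply([0,0,1])
# TCP so that the finger line meets handle top region at grip
tcp=np.array([*g,.010])+z*(.005-.010)/z[2]
E
python3 - <<'E'
from o import *
print(tcp); plan(tcp-.09*z,rot)
E
```

```text
[0.41711214 0.12747065 0.005     ]
at [0.5105 0.1505 0.2133] shift mm [117.6 -21.3 121. ] turn deg [ -2.6 -14.7 -19.3] |d| 170.0 |w| 24.4 q [ 0.08  0.43  1.69 -0.    1.03 -1.59] F [-1.7 -0.5  1. ] gap 84.9 t 11.275
```

>>> move_arm(
  commands="30 -5 10 -1 -5 -6 0.4; 60 -10 40 -2 -9 -12 0.4; 90 -16 80 -2.6 -13 -17 0.4; 117 -21 120 -2.6 -14.7 -19.3 0.4; 117 -21 120 -2.6 -14.7 -19.3 0.4",
)

```text
t: 11.9
tcp_pos: [0.4039, 0.1222, 0.0941]
tool_rot: [-0.214, 0.968, 0.034, 0.127]
force: [0.7, 0.2, 0.1]
finger_gap: 0.699
gripper_force: 0.0
```

```bash
python3 - <<'E'
from o import *
s=snap('wrist','w8');plan(tcp-.09*z,rot);plan(tcp,rot)
im=s['image'];hsv=cv2.cvtColor(im,cv2.COLOR_RGB2HSV);m=((hsv[...,0]>5)&(hsv[...,0]<18)&(hsv[...,1]>170)&(hsv[...,2]>90)).astype(np.uint8)
n,lab,st,ce=cv2.connectedComponentsWithStats(m); 
for i in range(1,n):
    if st[i][4]>500:
        v,uu=np.nonzero(lab==i);P=np.array([onz(s,a,b,.02) for a,b in zip(uu,v)])[:,:2];q=(P-g)@u;k=(P-g)@[-u[1],u[0]]
        print(st[i],'along',q.min().round(4),q.max().round(4),'lat at bins',[(round(float(a),3),(k[(q>a-.004)&(q<a+.004)].min().round(4)),k[(q>a-.004)&(q<a+.004)].max().round(4)) for a in np.arange(-.03,.03,.012) if ((q>a-.004)&(q<a+.004)).any()])
cv2.imwrite('pics/w8b.png',im[:,:,::-1])
E
```

```text
at [0.3998 0.1221 0.0922] shift mm [ 5.2 -2.5 -1.1] turn deg [ 0.7 -0.3 -0.3] |d| 5.9 |w| 0.8 q [-0.07  0.52  2.25  0.74  0.2  -2.8 ] F [-3.   0.2 -2.5] gap 59.5 t 11.95
at [0.3998 0.1221 0.0922] shift mm [ 4.8 -3.6 88.9] turn deg [ 0.7 -0.3 -0.3] |d| 89.1 |w| 0.8 q [-0.07  0.52  2.25  0.74  0.2  -2.8 ] F [-3.   0.2 -2.5] gap 59.5 t 11.95
[ 229  127   53  104 3202] along -0.0451 0.0348 lat at bins [(-0.03, np.float64(-0.0135), np.float64(0.0121)), (-0.018, np.float64(-0.0138), np.float64(0.0119)), (-0.006, np.float64(-0.0138), np.float64(0.0121)), (0.006, np.float64(-0.0135), np.float64(0.0118)), (0.018, np.float64(-0.0148), np.float64(0.0135))]
[ 359  233   70   65 1567] along 0.0386 0.1099 lat at bins []
```

```bash
sed -i 's/radians(15)/radians(9)/' o.py; python3 - <<'E'
from o import *
plan(tcp-.07*z,rot)
E
```

```text
at [0.3998 0.1221 0.0922] shift mm [-1.7 -2.7 19.1] turn deg [ 0.7  5.7 -0.3] |d| 19.4 |w| 5.8 q [-0.07  0.52  2.25  0.74  0.2  -2.8 ] F [-3.   0.2 -2.5] gap 59.5 t 11.95
```

>>> move_arm(
  commands="0 0 5 0.5 3 0 0.4; -2 -3 19 0.7 5.7 0 0.4; -2 -3 19 0.7 5.7 0 0.4; -2 -3 19 0.7 5.7 0 0.4; -2 -3 19 0.7 5.7 0 0.4",
)

```text
t: 12.58
tcp_pos: [0.4105, 0.1232, 0.0769]
tool_rot: [-0.214, 0.973, 0.018, 0.08]
force: [-0.0, 0.2, -0.3]
finger_gap: 0.702
gripper_force: 0.0
```

```bash
python3 - <<'E'
from o import *
plan(tcp-.07*z,rot);plan(tcp,rot)
E
```

```text
at [0.4105 0.1232 0.0769] shift mm [4.1 1.  2.1] turn deg [-0.   0.4 -0.4] |d| 4.7 |w| 0.5 q [-0.02  0.55  2.17  0.27  0.28 -2.28] F [-0.   0.2 -0.3] gap 59.6 t 12.575
at [0.4105 0.1232 0.0769] shift mm [ 4.6  1.  72.1] turn deg [-0.   0.4 -0.4] |d| 72.3 |w| 0.5 q [-0.02  0.55  2.17  0.27  0.28 -2.28] F [-0.   0.2 -0.3] gap 59.6 t 12.575
```

>>> move_arm(
  commands="2 1 15 0 0.4 0 0.4; 4.6 1 30 0 0.4 0 0.4; 4.6 1 45 0 0.4 0 0.4; 4.6 1 45 0 0.4 0 0.4; 4.6 1 45 0 0.4 0 0.4",
)

```text
t: 13.2
tcp_pos: [0.413, 0.1253, 0.0318]
tool_rot: [-0.214, 0.974, 0.017, 0.076]
force: [-0.2, -0.4, 0.2]
finger_gap: 0.698
gripper_force: 0.0
```

```bash
python3 - <<'E'
from o import *
plan(tcp,rot)
E
```

```text
at [0.413  0.1253 0.0318] shift mm [ 0.1  0.3 27.1] turn deg [-0.  -0.  -0.4] |d| 27.1 |w| 0.4 q [-0.01  0.68  2.18  0.44  0.16 -2.45] F [-0.2 -0.4  0.2] gap 59.3 t 13.2
```

>>> move_arm(
  commands="0 0 8 0 1 0 0.4; 0 0 16 0 2 0 0.4; 0 0 22 0 2 0 0.4; 0 0 26 0 2 0 0.4; 0 0 26 0 2 0 0.4",
)

```text
t: 13.82
tcp_pos: [0.4166, 0.127, 0.0056]
tool_rot: [-0.215, 0.975, 0.013, 0.059]
force: [-0.4, 0.4, -0.1]
finger_gap: 0.695
gripper_force: 0.0
```

```bash
python3 - <<'E'
from o import *
plan(tcp,rot)
E
```

```text
at [0.4166 0.127  0.0056] shift mm [-0.1  0.2  0.6] turn deg [-0.  -2.  -0.4] |d| 0.7 |w| 2.1 q [ 0.    0.74  2.15  0.35  0.15 -2.34] F [-0.4  0.4 -0.1] gap 59.1 t 13.825
```

>>> move_arm(
  commands="0 0 2 0 0 0 0; 0 0 2 0 0 0 -0.5; 0 0 2 0 0 0 -0.8; 0 0 2 0 0 0 -0.8; 0 0 2 0 0 0 -0.8",
  grip_force=100,
)

```text
t: 14.45
tcp_pos: [0.417, 0.1271, 0.0041]
tool_rot: [-0.215, 0.975, 0.013, 0.06]
force: [-1.2, -0.6, 5.4]
finger_gap: 0.3
gripper_force: 98.6
```

>>> move_arm(
  commands="0 0 0 0 0 0 -0.8; 0 0 0 0 0 0 -0.8; 0 0 0 0 0 0 -0.8; 0 0 0 0 0 0 -0.8; 0 0 0 0 0 0 -0.8",
)

```text
t: 15.08
tcp_pos: [0.417, 0.1271, 0.0041]
tool_rot: [-0.215, 0.975, 0.013, 0.06]
force: [-0.8, -0.4, 5.7]
finger_gap: 0.299
gripper_force: 98.7
```

```bash
python3 - <<'E'
from o import *
t=telemetry.sense(); np.savez('grasp.npz',p=t['tcp_pos'],r=t['tool_rot']); plan(tcp,rot)
E
```

```text
at [0.417  0.1271 0.0041] shift mm [ 0.2  0.3 -0.9] turn deg [-0.  -2.  -0.4] |d| 1.0 |w| 2.0 q [ 0.    0.75  2.15  0.36  0.15 -2.35] F [-0.8 -0.4  5.7] gap 25.4 t 15.075
```

```bash
cat >> s.py <<'E'
M=dict(n=np.array([.6031,.1583]),w=np.array([.6108,.0796]))
def Tm(p,r):
    A=np.eye(4);A[:3,:3]=r.as_matrix();A[:3,3]=p;return A
def scr(o,yaw,pitch): # scraper pose, pitch nose-down
    return Tm(o,R.from_euler('z',yaw)*R.from_euler('y',pitch))
G=np.load('grasp.npz'); Tg=Tm(G['p'],R.from_quat(G['r']))
TS=np.linalg.inv(Tg)@scr([.4566,.1461,.010],.44,0)   # tool->scraper
def slot(k,D,pitch=20,lat=0,up=0):
    p=np.radians(pitch);a=np.radians(20);l=np.array([-f[1],f[0]]);q=M[k]+f*(D*np.cos(a)+up*np.sin(a))+l*lat
    return scr([*q,.067-D*np.sin(a)+up*np.cos(a)],.098,p)
def goal(S): A=S@np.linalg.inv(TS); return A[:3,3],R.from_matrix(A[:3,:3])
E
python3 - <<'E'
from s import *
print(TS.round(3))
plan(Tg[:3,3]+[0,0,.025],R.from_quat(G['r']))
plan([.42,.07,.04],tool(.2,np.radians(5)))
plan(*goal(slot('w',-.15))); print(goal(slot('w',-.15))[0])
print(goal(slot('w',-.0))[0])
E
```

```text
[[-0.993  0.006 -0.122 -0.044]
 [ 0.006  1.     0.     0.001]
 [ 0.122 -0.001 -0.993 -0.   ]
 [ 0.     0.     0.     1.   ]]
at [0.417  0.1271 0.0041] shift mm [ -3.    0.  -24.8] turn deg [0. 0. 0.] |d| 25.0 |w| 0.0 q [ 0.    0.75  2.15  0.36  0.15 -2.35] F [-0.8 -0.4  5.7] gap 25.4 t 15.075
at [0.417  0.1271 0.0041] shift mm [ 16.8 -53.1 -38.2] turn deg [ 1.4  2.  13.3] |d| 67.5 |w| 13.5 q [ 0.    0.75  2.15  0.36  0.15 -2.35] F [-0.8 -0.4  5.7] gap 25.4 t 15.075
at [0.417  0.1271 0.0041] shift mm [   2.9  -64.1 -125. ] turn deg [-0.9 19.8 19.7] |d| 140.5 |w| 27.9 q [ 0.    0.75  2.15  0.36  0.15 -2.35] F [-0.8 -0.4  5.7] gap 25.4 t 15.075
[0.42751192 0.06126449 0.12778593]
[0.5677895  0.07505587 0.07648291]
```

>>> move_arm(
  commands="-1 0 -10 0 0 0 -0.8; -3 0 -25 0 0 0 -0.8; 8 -27 -32 0.7 1 7 -0.8; 17 -53 -38 1.4 2 13 -0.8; 17 -53 -38 1.4 2 13 -0.8",
  grip_force=115,
)

```text
t: 15.7
tcp_pos: [0.4209, 0.0689, 0.0396]
tool_rot: [-0.102, 0.994, 0.004, 0.044]
force: [-1.2, 0.0, -1.2]
finger_gap: 0.298
gripper_force: 113.4
```

```bash
python3 - <<'E'
from s import *
plan(*goal(slot('w',-.15)))
E
```

```text
at [0.4209 0.0689 0.0396] shift mm [-12.7  -8.9 -87.4] turn deg [-0.4 18.   6.4] |d| 88.8 |w| 19.2 q [-0.12  0.65  2.14  0.1   0.27 -1.99] F [-1.2  0.  -1.2] gap 25.4 t 15.7
```

>>> move_arm(
  commands="-2 -2 -25 0 4 1 -0.8; -4 -4 -55 0 10 3 -0.8; -9 -7 -80 -0.4 15 5 -0.8; -13 -9 -87 -0.4 18 6.4 -0.8; -13 -9 -87 -0.4 18 6.4 -0.8",
)

```text
t: 16.32
tcp_pos: [0.4281, 0.0631, 0.127]
tool_rot: [-0.048, 0.993, -0.006, -0.112]
force: [-0.6, 0.9, -2.3]
finger_gap: 0.296
gripper_force: 113.5
```

```bash
python3 - <<'E'
from s import *
plan(*goal(slot('w',-.15)));plan(*goal(slot('w',-.08)))
E
```

```text
at [0.4281 0.0631 0.127 ] shift mm [ 0.9 -1.8 -0.6] turn deg [0.  0.1 0.3] |d| 2.1 |w| 0.3 q [-0.08  0.54  1.85 -0.05  0.98 -1.72] F [-0.6  0.9 -2.3] gap 25.2 t 16.325
at [0.4281 0.0631 0.127 ] shift mm [-68.6  -1.7   8.1] turn deg [0.  0.1 0.3] |d| 69.1 |w| 0.3 q [-0.08  0.54  1.85 -0.05  0.98 -1.72] F [-0.6  0.9 -2.3] gap 25.2 t 16.325
```

>>> move_arm(
  commands="-20 -1 2 0 0 0.3 -0.8; -42 -1.7 5 0 0 0.3 -0.8; -62 -1.7 7.5 0 0 0.3 -0.8; -68.5 -1.7 8 0 0 0.3 -0.8; -68.5 -1.7 8 0 0 0.3 -0.8",
)

```text
t: 16.95
tcp_pos: [0.4905, 0.0671, 0.1032]
tool_rot: [-0.045, 0.992, -0.006, -0.115]
force: [-0.5, -0.7, -0.9]
finger_gap: 0.295
gripper_force: 113.5
```

```bash
python3 - <<'E'
from s import *
a=snap('side','s9');w=snap('wrist','w9')
plan(*goal(slot('w',-.08)))
t=telemetry.sense();S=Tm(t['tcp_pos'],R.from_quat(t['tool_rot']))@TS
for y in(-.028,.028): print(y,'side',proj(a,[(S@[.065,y,0,1])[:3]]).round(1),'wrist tip',proj(w,[(S@[.065,y,0.002,1])[:3]]).round(1),'wrist base',proj(w,[(S@[.0,y,0.002,1])[:3]]).round(1))
l=np.array([-f[1],f[0]]);print('slot',[proj(a,[[*(M['w']+l*y),.067]]).round(1).tolist() for y in(-.03,.03)])
A=cv2.resize(a['image'][125:215,225:305,::-1],(480,540),interpolation=2)
C=cv2.resize(w['image'][224:384,180:330,::-1],(320,341),interpolation=2)
c=np.zeros((540,800,3),np.uint8);c[:,:480]=A;c[:341,480:]=C;cv2.imwrite('pics/c9.png',c)
E
```

```text
at [0.4903 0.067  0.1037] shift mm [-2.7  0.5 -0.8] turn deg [ 0.  -0.2 -0.1] |d| 2.8 |w| 0.2 q [-0.07  0.64  1.7  -0.04  1.03 -1.7 ] F [-0.3 -0.1 -0.4] gap 25.0 t 17.05
-0.028 side [[283.4 187.5]] wrist tip [[212.2 414.9]] wrist base [[203.8 334.4]]
0.028 side [[265.3 175.5]] wrist tip [[308.  414.6]] wrist base [[315.3 333.9]]
slot [[[287.9, 184.2]], [[268.7, 171.6]]]
```

View pics/c9.png

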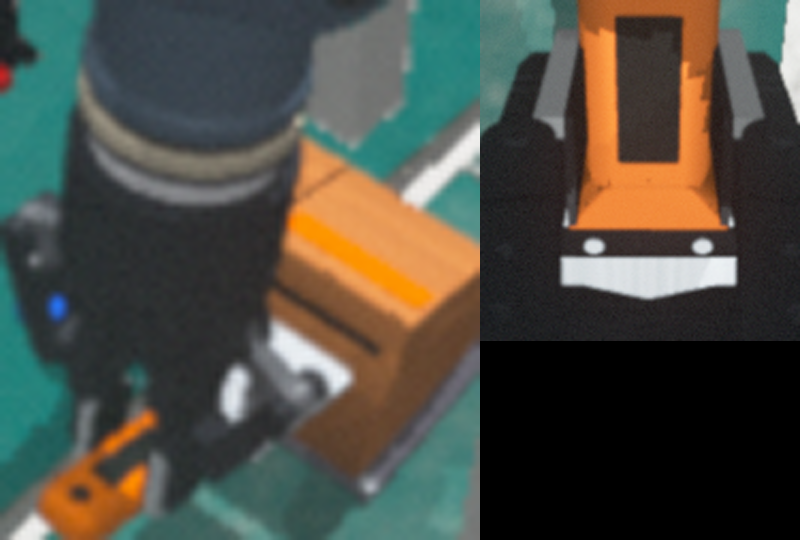

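>>> move_arm(
  commands="-2.5 0.5 -0.8 0 0 0 -0.8; -7.5 0.5 -0.2 0 0 0 -0.8; -12.5 0.6 0.4 0 0 0 -0.8; -17.5 0.6 1 0 0 0 -0.8; -22.5 0.6 1.6 0 0 0 -0.8",
)

```text
t: 17.68
tcp_pos: [0.5136, 0.0692, 0.097]
tool_rot: [-0.044, 0.993, -0.006, -0.113]
force: [0.3, -0.6, -1.4]
finger_gap: 0.299
gripper_force: 113.5
```

>>> move_arm(
  commands="-2.5 0 0.3 0 0 0 -0.8; -5 0 0.6 0 0 0 -0.8; -7.5 0 0.9 0 0 0 -0.8; -10 0 1.2 0 0 0 -0.8; -10 0 1.2 0 0 0 -0.8",
)

```text
t: 18.3
tcp_pos: [0.5228, 0.0701, 0.0937]
tool_rot: [-0.044, 0.993, -0.006, -0.113]
force: [-0.1, -0.3, -1.5]
finger_gap: 0.292
gripper_force: 113.5
```

```bash
python3 - <<'E'
from s import *
plan(*goal(slot('w',-.05)));t=telemetry.sense();print(t['ft_torque'])
E
```

```text
at [0.5228 0.0701 0.0937] shift mm [1.6 0.5 0.5] turn deg [ 0.  -0.  -0.2] |d| 1.8 |w| 0.2 q [-0.06  0.68  1.63 -0.04  1.06 -1.69] F [-0.1 -0.3 -1.5] gap 24.8 t 18.3
[ 0.05032882 -0.1488344   0.03870098]
```

>>> move_arm(
  commands="-5 0.3 0.8 0 0 0 -0.8; -10 0.5 1.5 0 0 0 -0.8; -15 0.6 2.1 0 0 0 -0.8; -20 0.6 2.7 0 0 0 -0.8; -20 0.6 2.7 0 0 0 -0.8",
)

```text
t: 18.92
tcp_pos: [0.5419, 0.0723, 0.0865]
tool_rot: [-0.044, 0.993, -0.006, -0.113]
force: [-0.2, -0.3, 0.0]
finger_gap: 0.296
gripper_force: 113.5
```

>>> move_arm(
  commands="-5 0 0.6 0 0 0 -0.8; -10 0 1.2 0 0 0 -0.8; -15 0 1.8 0 0 0 -0.8; -20 0 2.4 0 0 0 -0.8; -20 0 2.4 0 0 0 -0.8",
)

```text
t: 19.55
tcp_pos: [0.5607, 0.074, 0.0796]
tool_rot: [-0.044, 0.993, -0.006, -0.113]
force: [0.2, -0.1, -0.7]
finger_gap: 0.296
gripper_force: 113.5
```

Beautifully free. Now the last stretch to the stop (predicted home x ≈ 0.568).

>>> move_arm(
  commands="-3 0 0.4 0 0 0 -0.8; -6 0 0.7 0 0 0 -0.8; -9 0 1.1 0 0 0 -0.8; -12 0 1.5 0 0 0 -0.8; -12 0 1.5 0 0 0 -0.8",
)

```text
t: 20.18
tcp_pos: [0.5656, 0.0746, 0.0765]
tool_rot: [-0.045, 0.992, -0.007, -0.121]
force: [-11.2, -1.7, 10.2]
finger_gap: 0.293
gripper_force: 114.4
```

>>> move_arm(
  commands="-3 0 0.4 0 0 0 -0.8; -6 0 0.7 0 0 0 -0.8; -8 0 1 0 0 0 -0.8; -8 0 1 0 0 0 -0.8; -8 0 1 0 0 0 -0.8",
)

```text
t: 20.8
tcp_pos: [0.5655, 0.0746, 0.0761]
tool_rot: [-0.045, 0.991, -0.007, -0.129]
force: [-23.8, -4.8, 26.4]
finger_gap: 0.293
gripper_force: 116.1
```

```bash
python3 - <<'E'
from s import *
plan(*goal(slot('w',0)));t=telemetry.sense();print(t['ft_torque'])
E
```

```text
at [0.5655 0.0746 0.0761] shift mm [-2.2  0.3 -0.9] turn deg [-0.  -1.9 -0. ] |d| 2.4 |w| 1.9 q [-0.04  0.76  1.49 -0.04  1.14 -1.69] F [-23.8  -4.8  26.4] gap 24.9 t 20.8
[-0.73961811  3.95640395  0.23332005]
```

>>> move_arm(
  commands="7 0 -1 0 -0.5 0 -0.8; 14 0 -2 0 -0.5 0 -0.8; 14 0 -2 0 -0.5 0 -0.8; 14 0 -2 0 -0.5 0 -0.8; 14 0 -2 0 -0.5 0 -0.8",
)

```text
t: 21.42
tcp_pos: [0.5659, 0.0745, 0.0777]
tool_rot: [-0.044, 0.993, -0.006, -0.11]
force: [-2.9, 0.0, -0.8]
finger_gap: 0.292
gripper_force: 113.4
```

>>> move_arm(
  commands="0 0 0 0 0 0 0.1; 0 0 0 0 0 0 0.1; 0 0 0 0 0 0 0.1; 0 0 0 0 0 0 0.1; 0 0 0 0 0 0 0.1",
)

```text
t: 22.05
tcp_pos: [0.5661, 0.0745, 0.078]
tool_rot: [-0.044, 0.993, -0.006, -0.109]
force: [0.3, -0.1, 0.3]
finger_gap: 0.552
gripper_force: 0.0
```

>>> move_arm(
  commands="2 0 -15 0 0 0 0.2; 8 0 -35 0 0 0 0.2; 15 0 -70 0 0 0 0.2; 30 0 -110 0 0 0 0.2; 60 0 -140 0 0 0 0.2",
)

```text
t: 22.68
tcp_pos: [0.5392, 0.0722, 0.231]
tool_rot: [-0.044, 0.993, -0.006, -0.107]
force: [0.3, -0.1, -0.3]
finger_gap: 0.601
gripper_force: 0.0
```

```bash
python3 - <<'E'
from s import *
t=telemetry.sense();print(t['tcp_pos'],t['force'],t['t'])
s=snap('wrist','w10');a=snap('top','t10')
im=s['image'];hsv=cv2.cvtColor(im,cv2.COLOR_RGB2HSV)
c,sn=np.cos(.349),np.sin(.349)
for k,lo,hi in(('n',105,125),('w',5,18)):
    m=((hsv[...,0]>lo)&(hsv[...,0]<hi)&(hsv[...,1]>170)&(hsv[...,2]>50)).astype(np.uint8)
    n,lab,st,ce=cv2.connectedComponentsWithStats(m); print(k,[(x.tolist(),y.round(1).tolist()) for x,y in zip(st[1:],ce[1:]) if x[4]>300])
    for D in(0,-.005):
        X=D-.088;p=M[k]+f*(c*X+sn*-.006);X2=D-.045;p2=M[k]+f*(c*X2+sn*.01);print(D,'end',proj(s,[[*p,.067-sn*X+c*-.006]]).round(1),'mid',proj(s,[[*p2,.067-sn*X2+c*.01]]).round(1))
E
```

```text
[0.53917585 0.07219295 0.23096111] [ 0.27256524 -0.07189565 -0.30128699] 22.675
n [([100, 0, 67, 75, 689], [135.6, 29.1]), ([332, 193, 36, 79, 1371], [349.7, 220.8])]
0 end [[349.8 192.6]] mid [[349.  244.1]]
-0.005 end [[350.5 187.4]] mid [[349.6 239.4]]
w [([238, 194, 43, 80, 1868], [258.4, 238.0]), ([223, 304, 75, 12, 831], [260.1, 309.3])]
0 end [[259.3 193.3]] mid [[259.7 244.9]]
-0.005 end [[259.3 188.1]] mid [[259.7 240.1]]
```

```bash
python3 -c "
from h import *
print(ticket.sign_off())"
```

```text
the job is handed in; nothing more can be done
None
```

Both scrapers are in their own slots, pushed to a hard stop with the handle ends within about 1 mm of the home position in the last camera check. I let go of both, and the job is handed in at about 23 s; the sign-off gave no verdict.

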